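# Turn a drill-bit rack round in its case

### The arm

A 7-joint arm with a two-finger parallel gripper is mounted at the origin on the work surface; the furniture and walls round the work are solid. World frame = base frame: x ahead of the robot, y to its left, z up, the work surface at z = 0. Lengths are in m, angles in rad, forces in N, time in s.
With the tool pointing down it reaches from about 0.35 to 0.9 m from the base axis. Payload 8.1 kg.
Tool frame: the origin (TCP) lies on the mounting face of the last link; the fingertips stand 173 mm ahead of it and the grasp point (between the pads) lies 155 mm ahead of it; z points along the fingers, y is the line along which they close (so a half turn about z gives the same grasp; the last joint's range is limited). The gripper opens to 85 mm and grips with 20 to 120 N. Pads are 22 mm wide; open, the fingers measure 114 mm over their backs; the gripper's body (76 mm by 85 mm) begins 54 mm behind the grasp point. The pads swing forward as they close: fully open they stand 13 mm farther back than shut.
Start: joints at [1.1, 0.434, 0.025, 1.573, -0.012, 1.134, -0.075], TCP at [0.225, -0.583, 0.405] pointing down, gripper open.
Joint ranges: [-2.62, 2.62], [-0.44, 2.09], [-1.27, 1.32], [0.08, 2.57], [-1.32, 4.46], [0.12, 2], [-2.74, 2.74]. Speed limits (rad/s): [2.22, 2.22, 3.01, 3.01, 3.14, 3.14, 3.14].

### API

Orientations are given as a rotation vector (axis times angle).
In Python, from bench import * gives the robot as it stands.
- The arm moves only by the tool arm_command, never from a script. Its argument "rows" is a list that holds one entry, the list of rows, each a list of 7 numbers: the shift along the tool's x, y, z in units of 0.5 m (1.0 is 0.5 m), then the turn, a rotation vector about the tool's x, y, z in units of 0.5 rad (1.0 is 0.5 rad), then the opening, from 0 (shut) to 1 (fully open). In form: [[[x, y, z, wx, wy, wz, jaw], ...]]. A call has 1 to 12 rows; each row is the pose to reach, as a shift and turn from the pose commanded when the call began, along the tool's axes at that moment; what a row does not reach only later rows make up. A row lasts 1/12 s, in which the tool goes at most 41.7 mm and 7.16 degrees, less where a joint would pass 70% of its speed; a pose out of reach is approached as far as the arm can. A call with a number of a shift or a turn outside -1 to 1 is refused whole. A call with a gripper value outside its range is refused whole. The fingers move at their own pace and stop on an object; the grip force is fixed at half the most. Time passes only in rows, so rows that repeat a pose let the fingers close. It gives the time, the measured TCP pose, the force, the opening and the grip force at its end, in the units of the state.
- read_state(): the state, without advancing time (a new reading comes with each control period).
- capture(name): name is "side" or "top" or "wrist"; returns a dict with "image" (480x640x3 uint8, red, green, blue), "camera_matrix" (3x3 intrinsics, pixels), "dist_coeffs" ([k1, k2, p1, p2, k3] as OpenCV has them; the pictures are not rectified), "extrinsics" (4x4, takes a point from world to camera coordinates); the wrist camera has in their place "tool_from_camera" (4x4, takes a point from camera to tool coordinates, whose origin is the TCP and whose axes are the flange's). Camera axes: x right, y up, looking along -z (the intrinsics and any distortion apply to the point x, -y, -z); pixel columns grow to the right and rows downward; lengths in m; the calibration is good to about 2 mm. A picture is of the moment at which its call begins: read the wrist's pose just before it. There is no depth.
- sign_off(): hands the job in; it is judged then, once.
The state is a dict: "t": time; "qpos": joint angles; "dq": joint speeds; "tau": joint torques, N m; "eef_pos": TCP position; "ee_rot": TCP orientation; "ft_force": force on the tool from outside, world axes, zero at the start; "moment": the same for the moment, N m; "opening": finger opening in m; "gripper_force": force on a finger pad.
Only numpy, scipy, OpenCV 4.12 (cv2) and the standard library are available. Lean on these libraries where they do the work, as an engineer would, in place of code of your own. Each camera call takes 0.05 s, during which the arm holds its last target. There are 200 camera calls.

### The job

Two open wooden cases on the bench each hold a wooden drill-bit rack; in one of them the rack was put in the wrong way round, with its drill bits at the closed end instead of at the end whose wall has the cut-out. Lift that rack clear of its case by its upright grip, turn it half round and lower it back into the same case, fully home, without dropping it in. Leave the other rack, which is right, as it is.

Things in the scene. Friction and masses are not known exactly. Their poses are not given: they have to be found in the camera images.
- rack_grip (a point): Misplaced rack, 0.25 kg: pale wood block 76 x 128 x 16 mm; upright grip fin on its middle, 16 mm thick (x), 56 long (y), top 70 above the underside; five steel bits stand 49 mm off the middle at its +y end, tops at most 61 above the underside. This point: in the fin on the centre line, 54 mm above the underside (60 mm above the bench when seated); pinch here from above across x. Axes: z up, y to the bits.
- case: That rack's dark wooden open case, fixed, 104 (x) x 156 (y) x 34 mm; origin: centre of its underside; +y to the end with the cut-out. Floor 6 mm. Inside 82 x 134 mm, 3 mm clear round the rack; the walls' top 14 mm slopes out 8 mm as lead-in. Long sides lie within 15 degrees of the world y direction. A case with the same shape stands beside it.
- case_notch (a point): Middle of the cut-out (58 mm wide, down to 10 mm above the bench) in one end wall of that case, 72.5 mm from the case's centre towards its +y; axes as the case's. The bits belong at this end.
- spare_rack_grip (a point): The same point on the fin of the second rack, alike in every way, which sits the right way round in a second case of the same kind 0.23 to 0.32 m away (centre to centre): leave it alone.
Mind the look-alikes: they are no part of the job. What is shaped like the part that bears rack_grip but pink is not meant.

How it is judged:
By the outcome, as a careful person would: the job done as asked, in the order asked, and still so for the second after the job is handed in, with the robot touching nothing.
It also fails if it takes over 40 s, if anything falls off the work surface, if the arm or the gripper's body presses on something with over 40 N, if the wrist force passes 120 N, or if a joint passes its speed limit or range.

## Working session

There is one attempt and no reset: what is moved stays moved. The work goes in short steps, Python scripts to look and compute and a tool call to move; the robot and the scene stay as the last step left them, time stands still between calls to the robot, and variables do not carry over. Pictures are saved under pics/ and viewed, at most 10 in all, crops included, and the job is handed in when it is done.

Besides the shell and the picture viewer there is one more tool, called as a command line: name --argument value ..., lists and objects as JSON in quotes. arm_command: Moves the arm, as the interface text tells. Its arguments: {"type":"object","properties":{"rows":{"type":"array","items":{"type":"array","items":{"type":"array","items":{"type":"number"}}}}},"required":["rows"]}

```bash
ls; mkdir -p pics; python3 - <<'E'
from bench import *
import cv2,numpy as np
s=read_state();print({k:np.round(v,4).tolist() for k,v in s.items()})
for n in("top","side"):
    c=capture(n);cv2.imwrite(f"pics/{n}0.png",c["image"][:,:,::-1]);print(n,c["camera_matrix"],c["dist_coeffs"],c["extrinsics"])
E
```

```text
pics
{'t': 0.0, 'qpos': [1.1004, 0.4352, 0.025, 1.5741, -0.0116, 1.134, -0.0751], 'dq': [0.0008, 0.0015, 0.0005, 0.0005, -0.0011, 0.002, 0.0002], 'tau': [0.0001, -67.0469, 1.0252, -31.6209, 0.0155, 0.0123, 0.0], 'eef_pos': [0.2246, -0.583, 0.4039], 'ee_rot': [-3.0871, -0.5741, 0.0007], 'ft_force': [0.7748, -0.0205, -0.8475], 'moment': [0.032, -0.0285, -0.0217], 'gripper_force': 0.0, 'opening': 0.0855}
top [[555.28789832   0.         324.32755323]
 [  0.         555.28789832 239.54736384]
 [  0.           0.           1.        ]] [-0.08076335  0.          0.          0.          0.        ] [[ 2.72642049e-02 -9.99626007e-01  2.12337597e-03 -7.77771740e-02]
 [ 9.91148142e-01  2.73089515e-02  1.29921441e-01 -4.32101217e-01]
 [-1.29930839e-01 -1.43762465e-03  9.91522017e-01 -1.73767778e+00]
 [ 0.00000000e+00  0.00000000e+00  0.00000000e+00  1.00000000e+00]]
side [[449.49828103   0.         323.08520716]
 [  0.         449.49828103 253.83810665]
 [  0.           0.           1.        ]] [-0.09028877  0.          0.          0.          0.        ] [[-0.97880226 -0.20475257 -0.00474527  0.41182783]
 [ 0.10499193 -0.52152894  0.84674923 -0.1436549 ]
 [-0.17584887  0.82830185  0.53197108 -1.3306934 ]
 [ 0.          0.          0.          1.        ]]
```

View pics/top0.png

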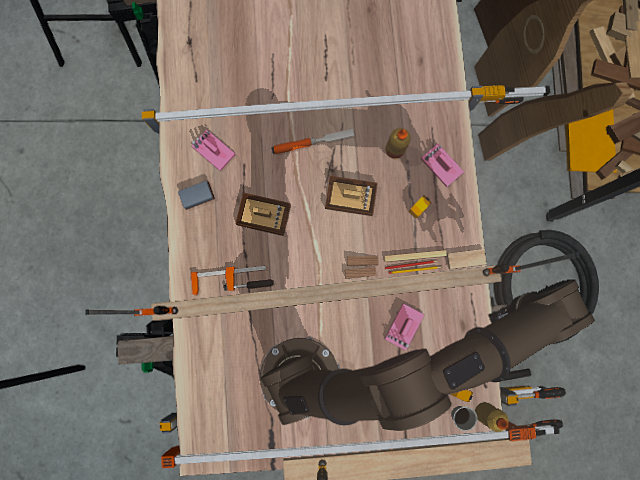

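View pics/side0.png

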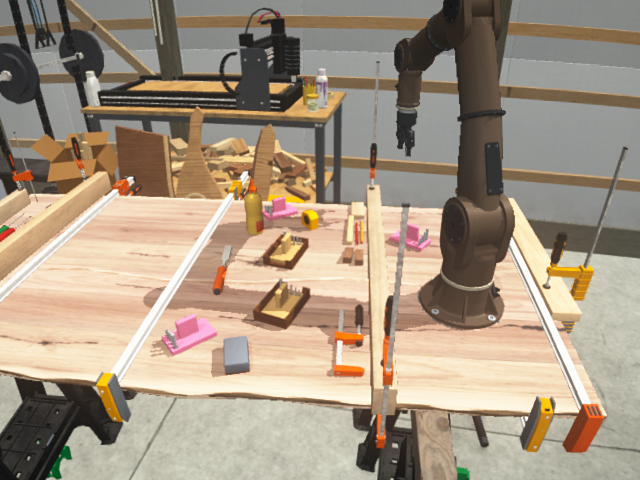

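Candidates: case racks at top (263,213) and (351,196). The pink racks at (213,150), (442,163) and (404,326) are look-alikes and don't count. Both cased racks have their bits at the right end (-y), so the notch decides which one is wrong. I'll check in one close crop.

```bash
python3 - <<'E'
import cv2,numpy as np
a=cv2.imread("pics/top0.png")[170:242,228:388];b=cv2.imread("pics/side0.png")[225:335,240:330]
a=cv2.resize(a,(800,360),interpolation=cv2.INTER_CUBIC)
cv2.imwrite("pics/crop0.png",a)
b=cv2.resize(b,None,fx=5,fy=5,interpolation=cv2.INTER_CUBIC);cv2.imwrite("pics/crop1.png",b)
E
```

```text
(no output)
```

View pics/crop0.png

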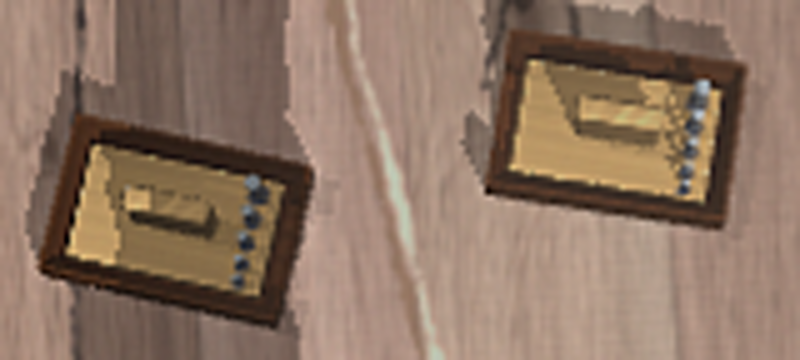

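View pics/crop1.png

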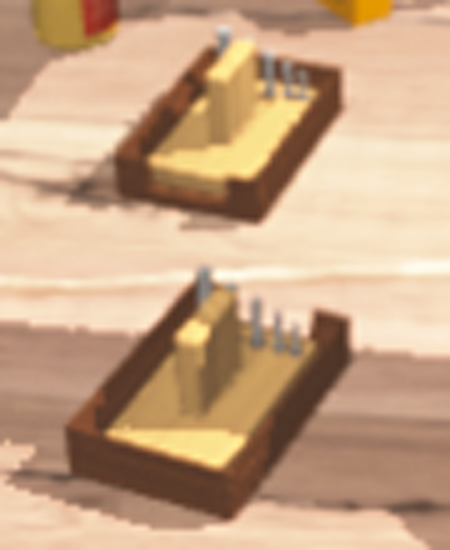

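The side crop settles it. The farther case (lower in y, top px (351,196)) has its cut-out in the near (+y) wall, with bits at the far end, so that rack is wrong. The nearer case has a solid near wall and its far wall is open by the bits, so it's right. Next I'll measure the target.

```bash
cat > h.py <<'E'
from bench import *
import cv2,numpy as np
from scipy.spatial.transform import Rotation as R
def cast(c,px,z,T=None):
    """pixels -> world points on plane z; T = world_from_camera (wrist)"""
    if T is None: T=np.linalg.inv(c["extrinsics"])
    u=cv2.undistortPoints(np.float64(px).reshape(-1,1,2),c["camera_matrix"],np.array(c["dist_coeffs"]))[:,0]
    d=np.c_[u[:,0],-u[:,1],-np.ones(len(u))]@T[:3,:3].T
    o=T[:3,3];return o+d*((z-o[2])/d[:,2])[:,None]
def tool(s=None):
    s=s or read_state();T=np.eye(4);T[:3,:3]=R.from_rotvec(s["ee_rot"]).as_matrix();T[:3,3]=s["eef_pos"];return T
def yaw(T): return np.degrees(np.arctan2(T[1,0],T[0,0]))   # azimuth of tool x
def goto(p,yawx=None):
    """units of shift (0.5 m) and turn (0.5 rad) to TCP p, pointing down, tool x at azimuth yawx deg"""
    T=tool();a=np.radians(yawx);x=np.array([np.cos(a),np.sin(a),0]);z=np.array([0,0,-1.])
    G=np.c_[x,np.cross(z,x),z]
    return np.round(T[:3,:3].T@(np.array(p)-T[:3,3])/.5,4),np.round(R.from_matrix(T[:3,:3].T@G).as_rotvec()/.5,4)
E
python3 - <<'E'
from h import *
c=capture("top");w=capture("wrist");print(w["tool_from_camera"].round(3),w["camera_matrix"])
print("fin tops",cast(c,[[352,192.6],[228+165/5,170+200/5]],.076))
img=c["image"];hsv=cv2.cvtColor(img,cv2.COLOR_RGB2HSV)
m=((hsv[...,2]<95)&(hsv[...,1]>90)).astype(np.uint8)
m[:170]=0;m[242:]=0;m[:,:228]=0;m[:,388:]=0
m=cv2.morphologyEx(m,cv2.MORPH_OPEN,np.ones((2,2)))
cs,_=cv2.findContours(m,cv2.RETR_EXTERNAL,2)
for k in cs:
    if cv2.contourArea(k)>300:
        b=cv2.boxPoints(cv2.minAreaRect(k));p=cast(c,b,.034);print(p.round(3)[:,:2].tolist(),p.mean(0).round(3),np.linalg.norm(np.diff(p,axis=0),axis=1))
        d=p[1]-p[0];print(np.degrees(np.arctan2(d[1],d[0])))
print(yaw(tool()))
print(goto([.6,-.1,.40],81))
E
```

```text
[[ 0.     0.963  0.268  0.068]
 [ 1.    -0.    -0.001 -0.   ]
 [-0.     0.268 -0.963  0.03 ]
 [ 0.     0.     0.     1.   ]] [[346.65241982   0.         317.39757172]
 [  0.         346.65241982 238.16981931]
 [  0.           0.           1.        ]]
fin tops [[ 0.57839656 -0.14854467  0.076     ]
 [ 0.51527421  0.13397211  0.076     ]]
[[0.471, 0.217], [0.577, 0.199], [0.546, 0.042], [0.44, 0.062]] [0.509 0.13  0.034] [0.10806184 0.15977501 0.1075982 ]
-9.649179240529556
[[0.531, -0.067], [0.64, -0.081], [0.621, -0.233], [0.512, -0.218]] [ 0.576 -0.15   0.034] [0.11027927 0.15345655 0.11016912]
-7.0621165707816465
21.067092481917737
(array([ 1.0478, -0.6317,  0.009 ]), array([-1.8000e-03, -9.0000e-04, -2.0921e+00]))
```

```bash
python3 -c "
from h import *
print(goto([.577,-.149,.40],83))"
```

```text
(array([ 0.9697, -0.5568,  0.0089]), array([-1.8000e-03, -9.0000e-04, -2.1619e+00]))
```

arm_command --rows '[[[0.97,-0.557,0.01,0,0,-1,1],[0.97,-0.557,0.01,0,0,-1,1],[0.97,-0.557,0.01,0,0,-1,1],[0.97,-0.557,0.01,0,0,-1,1],[0.97,-0.557,0.01,0,0,-1,1],[0.97,-0.557,0.01,0,0,-1,1],[0.97,-0.557,0.01,0,0,-1,1],[0.97,-0.557,0.01,0,0,-1,1],[0.97,-0.557,0.01,0,0,-1,1],[0.97,-0.557,0.01,0,0,-1,1],[0.97,-0.557,0.01,0,0,-1,1],[0.97,-0.557,0.01,0,0,-1,1]]]'

```text
t: 1.2
eef_pos: [0.5407, -0.1933, 0.4003]
ee_rot: [2.85, 1.32, -0.0]
ft_force: [1.2, -0.5, 0.2]
opening: 0.0852
gripper_force: 0.0
```

```bash
python3 -c "
from h import *
print(goto([.577,-.149,.40],83),read_state()['qpos'].round(3) if hasattr(read_state()['qpos'],'round') else read_state()['qpos'])"
```

```text
(array([ 0.1145, -0.0018,  0.0005]), array([ 2.0000e-04,  3.0000e-04, -1.1622e+00])) [ 0.442  0.374 -0.261  1.689  0.106  1.092 -0.554]
```

arm_command --rows '[[[0.114,-0.002,0,0,0,-1,1],[0.114,-0.002,0,0,0,-1,1],[0.114,-0.002,0,0,0,-1,1],[0.114,-0.002,0,0,0,-1,1],[0.114,-0.002,0,0,0,-1,1],[0.114,-0.002,0,0,0,-1,1]]]'

```text
t: 1.7
eef_pos: [0.5758, -0.1512, 0.4]
ee_rot: [-2.439, -1.979, 0.0]
ft_force: [-0.8, 0.0, 0.2]
opening: 0.0855
gripper_force: 0.0
```

```bash
python3 - <<'E'
from h import *
s=read_state();T=tool(s);c=capture("wrist")
print(goto([.577,-.149,.40],83),np.round(s['qpos'],3))
cv2.imwrite("pics/w1.png",c["image"][:,:,::-1])
np.savez("w1.npz",T=T,**c)
E
```

```text
(array([0.005 , 0.0016, 0.0002]), array([-0.0007,  0.    , -0.1721])) [ 0.434  0.423 -0.377  1.63   0.168  1.122 -0.193]
```

View pics/w1.png

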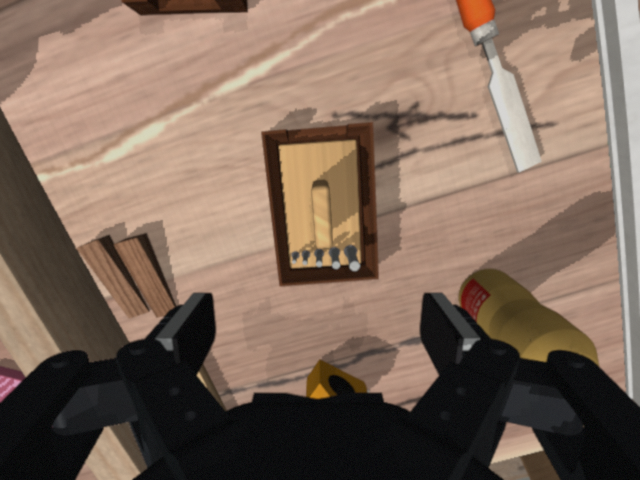

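The wrist view shows the cut-out in the upper (+y) wall, about (287–345,130), and the bits at the lower end, about (325,258). The fin top is at about (321,215). That confirms the choice, so I'll take a precise measurement now.

```bash
cat >> h.py <<'E'
def box(c,T,roi,mask,z):
    W=T@c["tool_from_camera"];m=np.zeros(mask.shape,np.uint8);r0,r1,c0,c1=roi;m[r0:r1,c0:c1]=mask[r0:r1,c0:c1]
    m=cv2.morphologyEx(m,cv2.MORPH_OPEN,np.ones((3,3)))
    k=max(cv2.findContours(m,cv2.RETR_EXTERNAL,1)[0],key=cv2.contourArea)
    p=cast(c,k[:,0].astype(float),z,W)[:,:2].astype(np.float32)
    (cx,cy),sz,a=cv2.minAreaRect(p);b=cv2.boxPoints(((cx,cy),sz,a));d=b[1]-b[0];e=b[2]-b[1]
    l=d if np.linalg.norm(d)>np.linalg.norm(e) else e
    return np.round([cx,cy],4),np.round(sz,4),round(np.degrees(np.arctan2(l[1],l[0]))%180,2)
E
python3 - <<'E'
from h import *
c=dict(np.load("w1.npz"));T=c["T"]
hsv=cv2.cvtColor(c["image"],cv2.COLOR_RGB2HSV)
dark=(hsv[...,2]<115)&(hsv[...,1]>110)
print("case",box(c,T,(110,300,250,390),dark,.034))
pale=(hsv[...,0]>12)&(hsv[...,0]<26)&(hsv[...,2]>110)&(hsv[...,1]>70)
print("deck",box(c,T,(125,290,265,375),pale,.022))
W=T@c["tool_from_camera"]
print(cast(c,[[263,131],[373,123],[378,278],[281,285]],.034,W).round(4), cast(c,[[312,181],[328,181],[316,248],[331,248]],.076,W).round(4))
g=c["image"][170:262,300:345];cv2.imwrite("pics/w1c.png",cv2.resize(g,None,fx=6,fy=6,interpolation=cv2.INTER_CUBIC)[:,:,::-1])
E
```

```text
case (array([ 0.5824, -0.1475]), array([0.1555, 0.1034]), np.float32(82.71))
deck (array([ 0.5807, -0.1473]), array([0.1275, 0.075 ]), np.float32(82.36))
[[ 0.5425 -0.0642  0.034 ]
 [ 0.6437 -0.0782  0.034 ]
 [ 0.6235 -0.2308  0.034 ]
 [ 0.523  -0.2177  0.034 ]] [[ 0.5789 -0.1145  0.076 ]
 [ 0.5921 -0.1173  0.076 ]
 [ 0.57   -0.1729  0.076 ]
 [ 0.583  -0.1756  0.076 ]]
```

View pics/w1c.png

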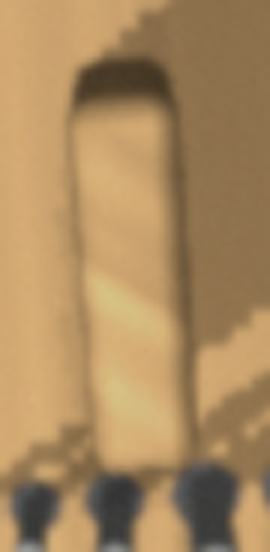

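```bash
python3 -c "
from h import *
print(goto([.581,-.1475,.215],82.6))"
```

```text
(array([0.0096, 0.0089, 0.3702]), array([-0.0007,  0.    , -0.1581]))
```

arm_command --rows '[[[0.0096,0.0089,0,0,0,-0.158,1],[0.0096,0.0089,0,0,0,-0.158,1],[0.0096,0.0089,0.07,0,0,-0.158,1],[0.0096,0.0089,0.14,0,0,-0.158,1],[0.0096,0.0089,0.2,0,0,-0.158,1],[0.0096,0.0089,0.25,0,0,-0.158,1],[0.0096,0.0089,0.3,0,0,-0.158,1],[0.0096,0.0089,0.34,0,0,-0.158,1],[0.0096,0.0089,0.37,0,0,-0.158,1],[0.0096,0.0089,0.37,0,0,-0.158,1]]]'

```text
t: 2.58
eef_pos: [0.5797, -0.1474, 0.2121]
ee_rot: [-2.357, -2.071, 0.005]
ft_force: [-0.5, 0.4, 0.4]
opening: 0.0858
gripper_force: 0.0
```

```bash
python3 -c "
from h import *
print(goto([.581,-.1475,.215],82.6),np.round(read_state()['qpos'],3))"
```

```text
(array([ 0.0001,  0.0026, -0.0057]), array([-0.0105,  0.0001,  0.0008])) [ 0.391  0.636 -0.336  1.804  0.289  0.755 -0.226]
```

arm_command --rows '[[[0,0.001,-0.004,0,0,0,0.5],[0,0.001,-0.004,0,0,0,0],[0,0.001,-0.004,0,0,0,0],[0,0.001,-0.004,0,0,0,0],[0,0.001,-0.004,0,0,0,0],[0,0.001,-0.004,0,0,0,0],[0,0.001,-0.004,0,0,0,0],[0,0.001,-0.004,0,0,0,0],[0,0.001,-0.004,0,0,0,0],[0,0.001,-0.004,0,0,0,0],[0,0.001,-0.004,0,0,0,0],[0,0.001,-0.004,0,0,0,0]]]'

```text
t: 3.58
eef_pos: [0.5819, -0.1473, 0.218]
ee_rot: [2.355, 2.078, 0.001]
ft_force: [-2.0, -0.4, 6.6]
opening: 0.0149
gripper_force: 59.9
```

```bash
python3 -c "
from h import *
s=read_state();print(s['opening'],s['gripper_force'],s['eef_pos'],yaw(tool(s)))"
```

```text
0.014933553352839206 59.90504443645477 [ 0.58192221 -0.14725058  0.21803003] 82.86976394992821
```

arm_command --rows '[[[0,0,-0.02,0,0,0,0],[0,0,-0.06,0,0,0,0],[0,0,-0.11,0,0,0,0],[0,0,-0.16,0,0,0,0],[0,0,-0.22,0,0,0,0],[0,0,-0.28,0,0,0,0],[0,0,-0.28,0,0,-0.2,0],[0,0,-0.28,0,0,-0.4,0],[0,0,-0.28,0,0,-0.6,0],[0,0,-0.28,0,0,-0.8,0],[0,0,-0.28,0,0,-1,0],[0,0,-0.28,0,0,-1,0]]]'

```text
t: 4.58
eef_pos: [0.5813, -0.1473, 0.3574]
ee_rot: [-1.761, -2.601, 0.001]
ft_force: [-0.5, 0.5, -3.8]
opening: 0.0154
gripper_force: 58.9
```

arm_command --rows '[[[0,0,0,0,0,-0.2,0],[0,0,0,0,0,-0.4,0],[0,0,0,0,0,-0.6,0],[0,0,0,0,0,-0.8,0],[0,0,0,0,0,-1,0]]]'

```text
t: 5.0
eef_pos: [0.5814, -0.1471, 0.3574]
ee_rot: [-1.068, -2.954, 0.0]
ft_force: [0.5, 0.2, -3.1]
opening: 0.0154
gripper_force: 59.0
```

arm_command --rows '[[[0,0,0,0,0,-0.2,0],[0,0,0,0,0,-0.4,0],[0,0,0,0,0,-0.6,0],[0,0,0,0,0,-0.8,0],[0,0,0,0,0,-1,0]]]'

```text
t: 5.42
eef_pos: [0.5814, -0.1472, 0.3573]
ee_rot: [-0.304, -3.126, 0.0]
ft_force: [0.2, -0.2, -2.2]
opening: 0.0154
gripper_force: 58.9
```

arm_command --rows '[[[0,0,0,0,0,-0.2,0],[0,0,0,0,0,-0.4,0],[0,0,0,0,0,-0.6,0],[0,0,0,0,0,-0.8,0],[0,0,0,0,0,-1,0]]]'

```text
t: 5.83
eef_pos: [0.5815, -0.1473, 0.3573]
ee_rot: [0.479, -3.104, 0.0]
ft_force: [-0.2, -1.6, -3.5]
opening: 0.015
gripper_force: 58.9
```

```bash
python3 -c "
from h import *
s=read_state();print(s['t'],s['opening'],s['eef_pos'],yaw(tool(s)),np.round(s['qpos'],3))"
```

```text
5.8333 0.015024782204589087 [ 0.58145448 -0.14726558  0.35729455] -162.46296877851785 [ 0.73   0.588 -0.868  1.646  0.485  1.139  1.613]
```

arm_command --rows '[[[0,0,0,0,0,-0.2,0],[0,0,0,0,0,-0.4,0],[0,0,0,0,0,-0.6,0],[0,0,0,0,0,-0.8,0],[0,0,0,0,0,-1,0],[0,0,0,0,0,-1,0]]]'

```text
t: 6.33
eef_pos: [0.5815, -0.1475, 0.357]
ee_rot: [1.232, -2.889, -0.001]
ft_force: [-0.7, -0.6, -3.2]
opening: 0.0152
gripper_force: 58.8
```

```bash
python3 -c "
from h import *
s=read_state();print(s['t'],s['opening'],s['eef_pos'],yaw(tool(s)),np.round(s['qpos'],3))"
```

```text
6.3333 0.015191714232863111 [ 0.58146247 -0.14751881  0.35702163] -133.81569806095098 [ 0.792  0.635 -0.988  1.641  0.565  1.18   2.047]
```

arm_command --rows '[[[0,0,0,0,0,-0.2,0],[0,0,0,0,0,-0.4,0],[0,0,0,0,0,-0.6,0],[0,0,0,0,0,-0.8,0],[0,0,0,0,0,-1,0],[0,0,0,0,0,-1,0]]]'

```text
t: 6.83
eef_pos: [0.5816, -0.1474, 0.357]
ee_rot: [1.906, -2.497, -0.001]
ft_force: [-0.6, -0.6, -2.0]
opening: 0.015
gripper_force: 58.9
```

arm_command --rows '[[[0,0,0,0,0,-0.14,0],[0,0,0,0,0,-0.28,0],[0,0,0,0,0,-0.28,0],[0,0,0,0,0,-0.28,0]]]'

```text
t: 7.17
eef_pos: [0.5817, -0.1472, 0.3572]
ee_rot: [2.069, -2.364, -0.0]
ft_force: [-0.6, -0.2, -2.8]
opening: 0.0151
gripper_force: 59.0
```

```bash
python3 - <<'E'
from h import *
s=read_state();T=tool(s);c=capture("wrist");t=capture("top")
print(s['t'],s['opening'],s['eef_pos'],yaw(T),np.round(s['qpos'],3))
cv2.imwrite("pics/w2.png",c["image"][:,:,::-1]);np.savez("w2.npz",T=T,**c)
E
```

```text
7.1667 0.015066175410778742 [ 0.58165413 -0.14721842  0.35715409] -97.60060806792032 [ 0.858  0.705 -1.136  1.636  0.669  1.244  2.594]
```

View pics/w2.png

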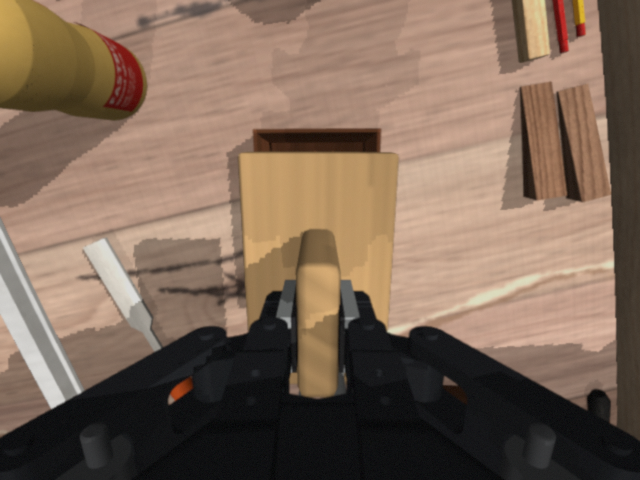

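The half turn is done, with the bits now towards the robot-side end of the picture (+y). The deck's far edge is at row 153, cols 239–397, and the closed end of the case shows at row 129, cols 254–381. I'll compare rack and case positions in this view.

```bash
python3 - <<'E'
from h import *
c=dict(np.load("w2.npz"));T=c["T"];W=T@c["tool_from_camera"]
g=cv2.GaussianBlur(cv2.cvtColor(c["image"],cv2.COLOR_RGB2GRAY),(3,3),0).astype(float)
def edge(line,a,b,axis,sign):   # strongest gradient per scan line, robust line fit
    P=[]
    for i in line:
        v=np.diff(g[a:b,i] if axis==0 else g[i,a:b])*sign;j=int(v.argmax())+a+.5
        P.append((i,j) if axis==0 else (j,i))
    P=np.array(P);k=0 if axis==0 else 1
    q=np.polyfit(P[:,k],P[:,1-k],1);r=abs(np.polyval(q,P[:,k])-P[:,1-k]);P=P[r<=max(np.median(r)*2,.5)]
    q=np.polyfit(P[:,k],P[:,1-k],1);e=P[:,k][[0,-1]];o=np.polyval(q,e)
    return np.c_[e,o] if k==0 else np.c_[o,e]
zd=.022+T[2,3]-.218
far=cast(c,edge(range(250,390,4),146,160,0,1),zd,W)[:,:2]
L=cast(c,edge(range(160,225,4),232,250,1,1),zd,W)[:,:2]
Rr=cast(c,edge(range(160,225,4),388,402,1,-1),zd,W)[:,:2]
cf=cast(c,edge(range(262,376,4),122,136,0,-1),.034,W)[:,:2]
cl=cast(c,edge(range(133,150,2),247,261,1,-1),.034,W)[:,:2]
cr=cast(c,edge(range(133,150,2),374,388,1,1),.034,W)[:,:2]
az=lambda p:np.degrees(np.arctan2(*(p[1]-p[0])[::-1]))
print("az far,L,R,casefar",az(far),az(L),az(Rr),az(cf))
def frame(fe,l,r,yawdeg,half):
    y=np.array([np.cos(np.radians(yawdeg)),np.sin(np.radians(yawdeg))]);x=np.array([y[1],-y[0]])
    xm=(l@x).mean()/2+(r@x).mean()/2;ye=(fe@y).mean();print("width",abs((l@x).mean()-(r@x).mean()))
    return x*xm+y*(ye+half)
yr=(az(L)+az(Rr))/2%180;print("rack yaw",yr)
print("rack",frame(far,L,Rr,yr,.064),"case",frame(cf,cl,cr,82.7,.078),"tool yaw",yaw(T)+180)
E
```

```text
az far,L,R,casefar 171.9757210544357 82.23280606834075 81.81218595345857 172.8617195518023
rack yaw 82.02249601089966
width 0.07306684738285563
width 0.10403018482588555
rack [ 0.58218649 -0.14651197] case [ 0.5821868  -0.14755489] tool yaw 82.39939193207968
```

arm_command --rows '[[[0.002,0,0.04,0,0,-0.017,0],[0.002,0,0.08,0,0,-0.017,0],[0.002,0,0.12,0,0,-0.017,0],[0.002,0,0.16,0,0,-0.017,0],[0.002,0,0.18,0,0,-0.017,0],[0.002,0,0.2,0,0,-0.017,0],[0.002,0,0.2,0,0,-0.017,0]]]'

```text
t: 7.85
eef_pos: [0.5812, -0.1483, 0.2557]
ee_rot: [2.085, -2.348, -0.002]
ft_force: [-0.9, -0.2, -3.2]
opening: 0.0152
gripper_force: 58.9
```

arm_command --rows '[[[0,0,0.01,0,0,0,0],[0,0,0.02,0,0,0,0],[0,0,0.03,0,0,0,0],[0,0,0.04,0,0,0,0],[0,0,0.04,0,0,0,0]]]'

```text
t: 8.27
eef_pos: [0.5813, -0.1483, 0.2364]
ee_rot: [2.087, -2.347, -0.001]
ft_force: [-0.2, 0.5, -3.0]
opening: 0.015
gripper_force: 58.8
```

```bash
python3 -c "
from h import *
s=read_state();print(s['eef_pos'],yaw(tool(s)),np.round(s['qpos'],3),np.round(s['moment'],2))"
```

```text
[ 0.58129939 -0.14831698  0.23637588] -96.72742851890128 [ 0.806  0.828 -1.035  1.751  0.813  1.059  2.501] [-0.03  0.04 -0.03]
```

arm_command --rows '[[[0,0,0.006,0,0,0,0],[0,0,0.012,0,0,0,0],[0,0,0.018,0,0,0,0],[0,0,0.024,0,0,0,0],[0,0,0.024,0,0,0,0]]]'

```text
t: 8.68
eef_pos: [0.5814, -0.1482, 0.2245]
ee_rot: [2.087, -2.347, -0.001]
ft_force: [-1.3, -0.2, -2.9]
opening: 0.0152
gripper_force: 58.9
```

arm_command --rows '[[[0,0,0.004,0,0,0,0],[0,0,0.006,0,0,0,0],[0,0,0.008,0,0,0,0],[0,0,0.008,0,0,0,0]]]'

```text
t: 9.02
eef_pos: [0.5815, -0.1482, 0.221]
ee_rot: [2.087, -2.348, -0.0]
ft_force: [-0.1, 0.3, -3.2]
opening: 0.0151
gripper_force: 58.9
```

Free descent, no contact yet. I'll lower 1 mm at a time until the floor takes the load.

arm_command --rows '[[[0,0,0.002,0,0,0,0],[0,0,0.004,0,0,0,0],[0,0,0.006,0,0,0,0],[0,0,0.006,0,0,0,0]]]'

```text
t: 9.35
eef_pos: [0.5816, -0.1482, 0.2181]
ee_rot: [2.087, -2.348, 0.0]
ft_force: [-0.0, -0.5, -3.7]
opening: 0.0151
gripper_force: 58.9
```

arm_command --rows '[[[0,0,0.002,0,0,0,0],[0,0,0.002,0,0,0,0]]]'

```text
t: 9.52
eef_pos: [0.5816, -0.148, 0.218]
ee_rot: [2.087, -2.348, 0.001]
ft_force: [-2.7, -1.2, 6.1]
opening: 0.0151
gripper_force: 60.2
```

Contact came at z = 0.218, the same height as when the rack was seated originally, so it's home. Releasing and retreating.

arm_command --rows '[[[0,0,-0.001,0,0,0,0.3],[0,0,-0.001,0,0,0,0.6],[0,0,-0.001,0,0,0,1],[0,0,-0.001,0,0,0,1],[0,0,-0.001,0,0,0,1],[0,0,-0.001,0,0,0,1],[0,0,-0.001,0,0,0,1],[0,0,-0.001,0,0,0,1]]]'

```text
t: 10.18
eef_pos: [0.5816, -0.1481, 0.2177]
ee_rot: [-2.088, 2.348, 0.0]
ft_force: [0.4, -0.5, -0.5]
opening: 0.0858
gripper_force: 0.0
```

arm_command --rows '[[[0,0,-0.03,0,0,0,1],[0,0,-0.07,0,0,0,1],[0,0,-0.12,0,0,0,1],[0,0,-0.18,0,0,0,1],[0,0,-0.24,0,0,0,1],[0,0,-0.3,0,0,0,1],[0,0,-0.36,0,0,0,1],[0,0,-0.36,0,0,0,1],[0,0,-0.36,0,0,0,1]]]'

```text
t: 10.93
eef_pos: [0.5818, -0.1475, 0.4007]
ee_rot: [-2.086, 2.346, -0.005]
ft_force: [-0.5, 0.4, -0.6]
opening: 0.0854
gripper_force: 0.0
```

```bash
python3 - <<'E'
from h import *
s=read_state();T=tool(s);c=capture("wrist");W=T@c["tool_from_camera"]
hsv=cv2.cvtColor(c["image"],cv2.COLOR_RGB2HSV)
pale=(hsv[...,0]>12)&(hsv[...,0]<26)&(hsv[...,2]>110)&(hsv[...,1]>70)
print(s['t'],s['opening'],s['ft_force']);print("deck",box(c,T,(110,300,240,400),pale,.022))
b=capture("side")["image"][215:335,230:330,::-1]
a=c["image"][90:310,220:420,::-1]
cv2.imwrite("pics/end.png",np.hstack([cv2.resize(a,(400,440)),cv2.resize(b,(367,440),interpolation=cv2.INTER_CUBIC)]))
E
```

```text
10.9333 0.08544192668162769 [-0.54716781  0.41448465 -0.63391969]
deck (array([ 0.5819, -0.1476]), array([0.1275, 0.0753]), np.float32(83.15))
```

View pics/end.png

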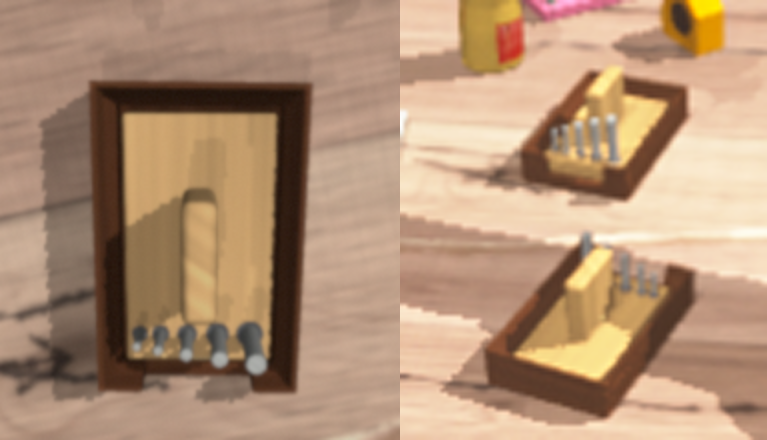

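The rack sits flat in its case with the bits at the cut-out end: the notch is at about (200,382) in the left crop, and the bits stand at the near, open end in the right crop. The deck measures its true 127.5 × 75 mm at seated height and is centred in the case, and the other rack is untouched.

```bash
python3 -c "
from bench import *
print(sign_off())"
```

```text
the job is handed in; nothing more can be done
None
```

The misplaced rack was lifted out, turned half round and lowered fully home with its bits at the cut-out end; the other rack was left alone, and the job was handed in at about 11 s.

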